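# Zero the photometer's filter wheel and click it on to the green filter

### The arm

A 6-joint arm with a two-finger parallel gripper is mounted at the origin on the work surface. World frame = base frame: x ahead of the robot, y to its left, z up, the work surface at z = 0. Lengths are in mm, angles in degrees, forces in N, time in s.
With the tool pointing down it reaches from about 350 to 875 mm from the base axis. Payload 4.2 kg.
Tool frame: the origin (TCP) lies on the centre line of the jaws, within the pads' length; the fingertips stand 8 mm ahead of it and the grasp point (between the pads) lies 11 mm behind it; z points along the fingers, y is the line along which they close (so a half turn about z gives the same grasp; the last joint's range is limited). The gripper opens to 85 mm and grips with 20 to 120 N. Pads are 22 mm wide; open, the fingers measure 114 mm over their backs; the gripper's body (76 mm by 85 mm) begins 54 mm behind the grasp point. The pads swing forward as they close: fully open they stand 13 mm farther back than shut.
Start: joints at [92.109, 22.042, 0.453, 0, -68.411, -14.817], TCP at [137.46, 609.675, 206.812] pointing down, gripper open.
Joint ranges: [-179.83, 179.83], [-69.29, 118.12], [-61.27, 80.66], [-181.25, 117.63], [-171.15, -9.14], [-177.46, 177.46]. Speed limits (degrees/s): [159.86, 159.86, 180, 180, 180, 180].

### API

Orientations are given as a 3x3 rotation matrix whose columns are the frame's x, y, z axes.
In Python, from workcell import sensors, optics, sign_off gives the robot as it stands. The module is installed in compiled form; this text tells all that it offers.
- The arm moves only by the tool play_rows, never from a script. Its argument "series" is a list that holds one entry, the list of rows, each a list of 6 numbers: the shift along the tool's x, y, z scaled (see below), then the turn, a rotation vector about the tool's x, y, z scaled (see below). A call has 1 to 10 rows; each row is the pose to reach, as a shift and turn from the pose commanded when the call began, along the tool's axes at that moment; what a row does not reach only later rows make up. The controller multiplies each number of a shift by 0.1 m and each number of a turn by 45 degrees. A row lasts 1/12 s, in which the tool goes at most 41.7 mm and 7.16 degrees, less where a joint would pass 70% of its speed; a pose out of reach is approached as far as the arm can. A call with a number of a shift or a turn outside -1 to 1 is refused whole. A call with a gripper value outside its range is refused whole. "fingers" is the closure, from 0 (fully open) to 1 (shut), set as the call begins (left out, the last holds). The fingers move at their own pace and stop on an object; "squeeze" is the grip in N (left out, the last holds). Time passes only in rows, so rows that repeat a pose let the fingers close. It gives the time, the measured TCP pose, the force, the opening and the grip force at its end, in the units of the state.
- sensors.state(): the state, without advancing time (a new reading comes with each control period).
- optics.grab_frame(name): name is "scene" or "top" or "wrist"; returns the picture (384x512x3 uint8, red, green, blue); there is no depth.
- optics.camera_model(name): a dict with "fx", "fy", "cx", "cy" (pixels), "dist" ([k1, k2, p1, p2, k3] as OpenCV has them; the pictures are not rectified), "T" (4x4, takes a point from camera to world coordinates); the wrist camera has in their place "T_tool_cam" (4x4, takes a point from camera to tool coordinates, whose origin is the TCP and whose axes are the flange's). Camera axes: x right, y down, z forward; pixel columns grow to the right and rows downward; lengths in mm; the calibration is good to about 2 mm. A picture is of the moment at which its call begins: read the wrist's pose just before it. camera_model takes no time and is no camera call.
- sign_off(): hands the job in; it is judged then, once.
The state is a dict: "clock": time; "joints": joint angles; "joint_vel": joint speeds; "effort": joint torques, N m; "tool_pos": TCP position; "eef_rot": TCP orientation; "wrist_force": force on the tool from outside, world axes, zero at the start; "torque": the same for the moment, N m; "finger_gap": opening from 0.0 (shut) to 1.0 (fully open); "gripper_force": force on a finger pad.
Only numpy, scipy, OpenCV 4.12 (cv2) and the standard library are available. Lean on these libraries where they do the work, as an engineer would, in place of code of your own. Each camera call takes 0.05 s, during which the arm holds its last target. There are 200 camera calls.

### The job

Zero the photometer's filter wheel: by its black post, turn it back (anticlockwise from above), past filter 1, until you feel it press on the hidden home stop, gently, as the stop is delicate. Then turn it clockwise, counting three clicks from there, so that the third filter (green) sits clicked in at the red index mark, and let go of it. Finally press the green start button fully down and release it; leave the cups and the strip bottle where they stand.

Things in the scene. Friction and masses are not known exactly. Their poses are not given: they have to be found in the camera images.
- photometer: Filter photometer: a white box fixed to the bench, 260 (x) x 340 (y) x 80 mm high, yaw up to 0.3 rad. Origin at the centre of its underside, z up. On its flat deck (80 mm above the bench): the filter wheel left of centre (+y), the green start button right (-y). Angles below are in this frame: 0 = +x, 90 = +y.
- wheel_axis (a point): The wheel's vertical axis at deck height, at x = 0, y = +60 mm of the photometer. The wheel is an aluminium disc of radius 68 mm, its top 13 mm above the deck, with a low hub (18 mm above the deck) and seven round filters 40 degrees apart: 1 violet, 2 blue, 3 green, 4 yellow, 5 orange, 6 red, 7 brown.
- index_mark (a point): Red index mark on the deck beside the wheel's rim, 83 mm from the wheel's axis in the direction 160 degrees. A filter is in place when clicked in at this mark.
- post (a point): Post of the wheel: upright black round pin, 12 mm thick, from 13 to 55 mm above the deck, 55 mm from the wheel's axis. This point is on the pin's axis 10 mm below its top. Grip it from above to turn the wheel; it can pivot between the fingers. Seen from the wheel's axis it is in the direction 120 degrees minus the wheel angle: 120 at filter 1, 40 at filter 3.
- wheel (a joint): Wheel angle, rad, growing clockwise seen from above; 0 = filter 1 at the mark. A click is 0.698 rad (40 degrees): filter n is at 0.698 (n - 1), filter 3 at 1.396. A detent pulls it into the nearest click from up to 0.349 rad off, by some 4 N at the post near the click, none halfway. From -0.349 to -0.7 it pushes on towards home; below -0.7 the wheel is free. Starts at filter 2 to 4.
- home_stop: Home stop. Seen: a flush steel plate, 18 x 30 x 2 mm, on the deck by the rim (origin). The stop is hidden inside, set differently on each instrument: the wheel meets it somewhere from -0.72 to -1.18 rad; only feel tells where. A sprung pin, 8 N/mm, 50 mm from the axis: zeroed when pressed over 3 N for 0.1 s, damaged over 15 N. Let go there, the wheel stays near it.
- start (a joint): Travel of the start button, m: 0 = up, 0.006 = fully down. It springs back when released. Fully down takes 5 N; it counts as pressed beyond 0.004.
- start_top (a point): Centre of the top of the green start button, a round cap of 30 mm diameter, 18 mm above the deck when up, at x = -50, y = -120 mm of the photometer. Pressed straight down.
- cup_a: Closed specimen cup with red screw cap, 58 mm in diameter, 66 mm tall, loose on the bench. Origin at the centre of its underside. To be left alone.
- cup_b: A second such specimen cup, 58 mm in diameter, 66 mm tall. To be left alone.
- strips: Black and blue test-strip bottle, 48 mm in diameter, 110 mm tall, loose on the bench. Origin at the centre of its underside. To be left alone.

How it is judged:
By the outcome, as a careful person would: the job done as asked, in the order asked, and still so for the second after the job is handed in, with the robot touching nothing.
It also fails if it takes over 72 s, if anything falls off the work surface, if the arm or the gripper's body presses on something with over 40 N, if the wrist force passes 120 N, or if a joint passes its speed limit or range.

## Working session

There is one attempt and no reset: what is moved stays moved. The work goes in short steps, Python scripts to look and compute and a tool call to move; the robot and the scene stay as the last step left them, time stands still between calls to the robot, and variables do not carry over. Pictures are saved under pics/ and viewed, at most 10 in all, crops included, and the job is handed in when it is done.

Besides the shell and the picture viewer there is one more tool, called as name(argument=value, ...), one argument or row to a line, values as JSON. play_rows: Moves the arm, as the interface text tells. Its arguments: {"type":"object","properties":{"series":{"type":"array","items":{"type":"array","items":{"type":"array","items":{"type":"number","minimum":-1,"maximum":1}}}},"fingers":{"type":"number"},"squeeze":{"type":"number"}},"required":["series"]}

```bash
mkdir -p pics
python3 - <<'E'
from workcell import sensors, optics
import cv2,numpy as np
s=sensors.state();print(s)
ims=[]
for n in("scene","top"):
    im=optics.grab_frame(n);cv2.imwrite(f"pics/{n}0.png",im[:,:,::-1]);
    m=optics.camera_model(n);print(n,m)
print(optics.camera_model("wrist"))
E
```

```text
{'clock': 0.0, 'joints': array([ 9.21082095e+01,  2.20898824e+01,  3.79475603e-01, -2.80289918e-02,
       -6.84129820e+01, -1.48168191e+01]), 'joint_vel': array([ 0.04720648, -0.00031203,  0.0481795 ,  0.13776674,  0.08210193,
        0.06901882]), 'effort': array([-2.86503300e-04, -3.92293489e+01,  1.88398451e+01,  4.18627247e+00,
       -4.60710391e-03,  2.84233197e-07]), 'tool_pos': array([137.34101545, 609.05826969, 205.7313342 ]), 'eef_rot': array([[ 9.75461800e-01, -2.20168426e-01, -3.75357359e-04],
       [-2.20168717e-01, -9.75459396e-01, -2.16877391e-03],
       [ 1.11349675e-04,  2.19819805e-03, -9.99997578e-01]]), 'wrist_force': array([ 0.87018059, -0.68566849, -0.767723  ]), 'torque': array([ 0.01603266,  0.00982223, -0.0042342 ]), 'gripper_force': 0.0, 'finger_gap': 0.9970233132188137}
scene {'fx': 427.7948982745922, 'fy': 427.7948982745922, 'cx': 254.36277561509996, 'cy': 198.66228173149594, 'dist': array([0.01971122, 0.        , 0.        , 0.        , 0.        ]), 'T': array([[-5.18226738e-02,  8.62073160e-01, -5.04127243e-01,
         1.15887001e+03],
       [ 9.98
[... 617 characters left out ...]
[-1.36378947e-02, -1.10468393e-01, -9.93786065e-01,
         1.10018477e+03],
       [ 0.00000000e+00,  0.00000000e+00,  0.00000000e+00,
         1.00000000e+00]])}
{'fx': 310.0088803209305, 'fy': 310.0088803209305, 'cx': 261.48195939665044, 'cy': 186.87196323669258, 'dist': array([0.00827144, 0.        , 0.        , 0.        , 0.        ]), 'T_tool_cam': array([[ 1.23468805e-04, -9.55595790e-01, -2.94680626e-01,
         7.53462270e+01],
       [ 9.99999989e-01,  1.42441175e-04, -4.29189517e-05,
         1.26671541e-01],
       [ 8.29878241e-05, -2.94680617e-01,  9.55595797e-01,
        -1.67522756e+02],
       [ 0.00000000e+00,  0.00000000e+00,  0.00000000e+00,
         1.00000000e+00]])}
```

View pics/top0.png

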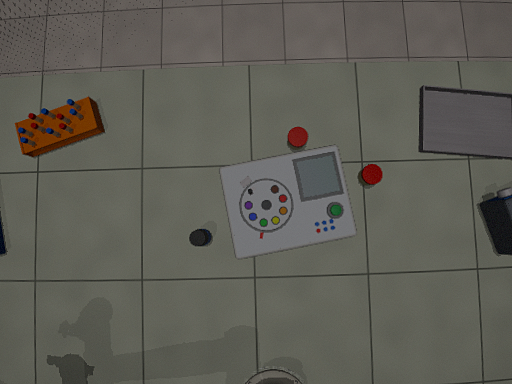

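View pics/scene0.png

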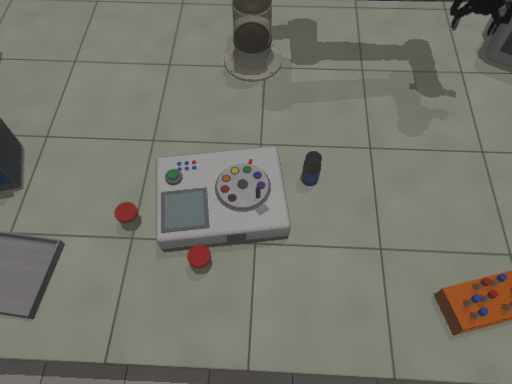

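The top view shows the hub at (266,205), the button at (335,210), the post at about (250,191) and the mark at (262,236) beside the green filter, so the wheel is at about filter 3. In the scene view the hub is at (243,184), the button at (173,176) and the post at (258,192).

```bash
cat > h.py <<'E'
import numpy as np,cv2
from workcell import sensors,optics
def ray(name,uv,st=None):
    m=optics.camera_model(name)
    K=np.array([[m['fx'],0,m['cx']],[0,m['fy'],m['cy']],[0,0,1]])
    p=cv2.undistortPoints(np.array([[uv]],float),K,m['dist'])[0,0]
    if name=='wrist':
        Tt=np.eye(4);Tt[:3,:3]=st['eef_rot'];Tt[:3,3]=st['tool_pos'];T=Tt@m['T_tool_cam']
    else: T=m['T']
    return T[:3,3],T[:3,:3]@np.array([p[0],p[1],1])
def onz(name,uv,z,st=None):
    o,d=ray(name,uv,st);return o+d*(z-o[2])/d[2]
E
python3 - <<'E'
from h import *
im={n:cv2.imread(f'pics/{n}0.png') for n in('top','scene')}
def cen(n,lo,hi,box):
    h=cv2.cvtColor(im[n],cv2.COLOR_BGR2HSV);x0,y0,x1,y1=box
    mk=cv2.inRange(h,lo,hi)[y0:y1,x0:x1]
    k,l,s,c=cv2.connectedComponentsWithStats(mk);i=1+s[1:,4].argmax();return c[i]+[x0,y0],s[i,4]
for n,b,hub in(('top',(320,195,350,225),(266,205)),('scene',(160,163,186,188),(243,184))):
    u,a=cen(n,(45,90,30),(85,255,255),b);print(n,'button',u,a)
    B=onz(n,u,98);H=onz(n,hub,98);v=H-B
    # photometer hub-button = (50,180)
    yaw=np.degrees(np.arctan2(v[1],v[0])-np.arctan2(180,50))
    print(B,H,np.hypot(v[0],v[1]),yaw)
print('mark',onz('top',(262,236),80),onz('scene',(251,161),80),'post',onz('top',(250,191),135),onz('scene',(258,189),135))
E
```

```text
top button [335.38461538 209.56043956] 91
[ 547.83954377 -181.38139292   98.        ] [565.35375174   3.66155726  98.        ] 185.86995694623113 10.117206226444987
scene button [172.36986301 173.76712329] 73
[ 542.38811211 -183.06788828   98.        ] [565.89808046   5.7254409   98.        ] 190.2515170892476 8.42574984820127
mark [482.86927289  16.64612244  80.        ] [479.18149415  21.42930632  80.        ] post [600.75454302  44.53519437 135.        ] [602.17498428  46.68443542 135.        ]
```

play_rows(
  series=[
    [[0.96,0.745,0,0,0,0],[0.96,0.745,0,0,0,0],[0.96,0.745,0,0,0,0],[0.96,0.745,0,0,0,0]],
  ],
  fingers=0.3,
  squeeze=40,
)

```text
clock: 0.43
tool_pos: [217.1, 510.7, 206.7]
eef_rot: [[0.975, -0.224, -0.001], [-0.224, -0.975, -0.003], [-0.0, 0.003, -1.0]]
wrist_force: [-1.5, 0.7, 0.3]
finger_gap: 0.7
gripper_force: 0.0
```

play_rows(
  series=[
    [[0.96,0.745,0,0,0,0],[0.96,0.745,0,0,0,0],[0.96,0.745,0,0,0,0],[0.96,0.745,0,0,0,0]],
  ],
)

```text
clock: 0.77
tool_pos: [294.0, 417.4, 206.6]
eef_rot: [[0.974, -0.225, -0.001], [-0.225, -0.974, -0.002], [-0.0, 0.003, -1.0]]
wrist_force: [-0.7, 0.2, 0.2]
finger_gap: 0.699
gripper_force: 0.0
```

play_rows(
  series=[
    [[0.96,0.745,0,0,0,0],[0.96,0.745,0,0,0,0],[0.96,0.745,0,0,0,0],[0.96,0.745,0,0,0,0]],
  ],
)

```text
clock: 1.1
tool_pos: [371.2, 324.2, 206.5]
eef_rot: [[0.974, -0.225, -0.001], [-0.225, -0.974, -0.002], [-0.0, 0.002, -1.0]]
wrist_force: [0.0, -0.2, -0.2]
finger_gap: 0.701
gripper_force: 0.0
```

play_rows(
  series=[
    [[0.96,0.745,0,0,0,0],[0.96,0.745,0,0,0,0],[0.96,0.745,0,0,0,0],[0.96,0.745,0,0,0,0]],
  ],
)

```text
clock: 1.43
tool_pos: [448.8, 230.9, 206.4]
eef_rot: [[0.974, -0.226, -0.0], [-0.226, -0.974, -0.001], [-0.0, 0.001, -1.0]]
wrist_force: [-0.0, 0.4, 0.3]
finger_gap: 0.7
gripper_force: 0.0
```

play_rows(
  series=[
    [[0.96,0.745,0,0,0,0],[0.96,0.745,0,0,0,0],[0.96,0.745,0,0,0,0],[0.96,0.745,0,0,0,0]],
  ],
)

```text
clock: 1.77
tool_pos: [526.5, 137.3, 206.1]
eef_rot: [[0.974, -0.225, -0.0], [-0.225, -0.974, -0.001], [0.0, 0.001, -1.0]]
wrist_force: [0.7, 0.2, 0.1]
finger_gap: 0.701
gripper_force: 0.0
```

play_rows(
  series=[
    [[0.96,0.745,0,0,0,0],[0.96,0.745,0,0,0,0],[0.96,0.745,0,0,0,0],[0.96,0.745,0,0,0,0],[0.96,0.745,0,0,0,0],[0.96,0.745,0,0,0,0]],
  ],
)

```text
clock: 2.27
tool_pos: [600.6, 47.5, 206.1]
eef_rot: [[0.975, -0.22, -0.001], [-0.22, -0.975, -0.0], [-0.001, 0.0, -1.0]]
wrist_force: [-0.0, 0.6, -0.7]
finger_gap: 0.699
gripper_force: 0.0
```

Run:
```python
from h import *
s=sensors.state();im=optics.grab_frame('wrist');cv2.imwrite('pics/w1.png',im[:,:,::-1])
np.savez('w1.npz',**{k:s[k] for k in('tool_pos','eef_rot')})
print(s)
```

```text
{'clock': 2.2667, 'joints': array([ 1.98842612e+01,  1.99215214e+01, -2.85539883e+00, -2.77944226e-02,
       -6.72954526e+01,  5.74083104e+01]), 'joint_vel': array([ 1.31735051, -1.10504746, -0.55191716,  0.07507356, -0.09739642,
        0.1454263 ]), 'effort': array([-7.46202227e-01, -3.66383886e+01,  1.88308114e+01,  4.18937713e+00,
        6.67970060e-03, -8.94502300e-04]), 'tool_pos': array([600.61759317,  47.45627942, 206.12788702]), 'eef_rot': array([[ 9.75463891e-01, -2.20155402e-01, -1.34000610e-03],
       [-2.20155611e-01, -9.75464764e-01, -8.77551317e-06],
       [-1.30519676e-03,  3.03570058e-04, -9.99999102e-01]]), 'wrist_force': array([-0.04889793,  0.57612839, -0.69467909]), 'torque': array([ 0.03102393, -0.00892078, -0.02536662]), 'gripper_force': 0.0, 'finger_gap': 0.6991421211728867}
```

View pics/w1.png

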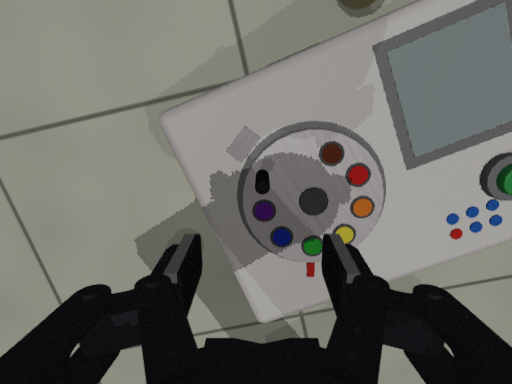

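The wrist view shows the post at (262,175–188) (top end lower), the hub at (314,201), the mark at (310,269) and the green filter at (313,245) beside the mark. The post is nearly under the gripper.

Run:
```python
from h import *
s=dict(np.load('w1.npz'))
g=cv2.imread('pics/w1.png');gr=g.max(2)
m=(gr[160:205,245:280]<25).astype(np.uint8)
k,l,st,c=cv2.connectedComponentsWithStats(m);i=1+st[1:,4].argmax();print(st[i]+[245,160,0,0,0])
print([''.join('#' if v else '.' for v in r) for r in (l==i)][5:42])
H=onz('wrist',(314,201),98,s);M=onz('wrist',(310,269),80,s);P=onz('wrist',(262.5,188),135,s);B=onz('wrist',(262.5,176),93,s)
G=onz('wrist',(313,245),93,s)
print(H,M,P,B)
for q in(M,P,B,G):
    v=(q-H)[:2];print(np.hypot(*v),np.degrees(np.arctan2(v[1],v[0])))
```

```text
[255 170  14  24 273]
['...................................', '...................................', '...................................', '...................................', '...................................', '................####...............', '..............#######..............', '.............#########.............', '............###########............', '............###########............', '...........############............', '...........#############...........', '...........#############...........', '...........#############...........', '...........#############...........', '...........#############...........', '...........#############...........', '...........#############...........', '...........#############...........', '...........#############...........', '...........#############...........', '...........#############...........', '..........##############...........', '...........#############...........', '...........#############...........', '...........#############...........', '............###########............', '..............########.............', '...............####................', '...................................', '...................................', '...................................', '...................................', '...................................', '...................................', '...................................', '...................................']
[566.49996367   4.19911837  98.        ] [483.55480543  20.0382083   80.        ] [601.09675638  46.36591631 135.        ] [599.70745218  46.53335283  93.        ]
84.44392249386881 169.18903308098373
54.5433489476696 50.63198664727022
53.80450446355051 51.88893125030046
48.821479127333355 169.91297984426132
```

play_rows(
  series=[
    [[0.01,0.01,0.4,0,0,0],[0.01,0.01,0.7,0,0,0],[0.01,0.01,0.85,0,0,0],[0.01,0.01,0.92,0,0,0],[0.01,0.01,0.92,0,0,0],[0.01,0.01,0.92,0,0,0]],
  ],
)

```text
clock: 2.82
tool_pos: [602.2, 46.7, 115.9]
eef_rot: [[0.976, -0.218, 0.002], [-0.218, -0.976, 0.0], [0.002, -0.0, -1.0]]
wrist_force: [0.2, 0.1, -0.1]
finger_gap: 0.699
gripper_force: 0.0
```

play_rows(
  series=[
    [[0,0,0,0,0,0],[0,0,0,0,0,0],[0,0,0,0,0,0],[0,0,0,0,0,0],[0,0,0,0,0,0],[0,0,0,0,0,0],[0,0,0,0,0,0],[0,0,0,0,0,0]],
  ],
  fingers=1,
  squeeze=40,
)

```text
clock: 3.48
tool_pos: [601.7, 45.6, 114.7]
eef_rot: [[0.975, -0.22, -0.0], [-0.22, -0.975, -0.0], [-0.0, 0.0, -1.0]]
wrist_force: [0.6, 0.6, 0.1]
finger_gap: 0.003
gripper_force: 0.0
```

Run:
```python
from h import *
a=optics.grab_frame('wrist');b=optics.grab_frame('scene')
a=a[:,:,::-1];b=cv2.resize(b[130:226,130:320,::-1],None,fx=3,fy=3)
b=cv2.convertScaleAbs(b,alpha=1.5)
cv2.imwrite('pics/w2.png',cv2.convertScaleAbs(a,alpha=1.5));cv2.imwrite('pics/s2.png',b)
```

```text
(no output)
```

View pics/w2.png

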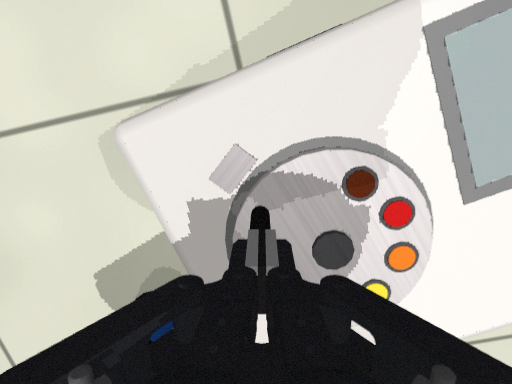

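View pics/s2.png

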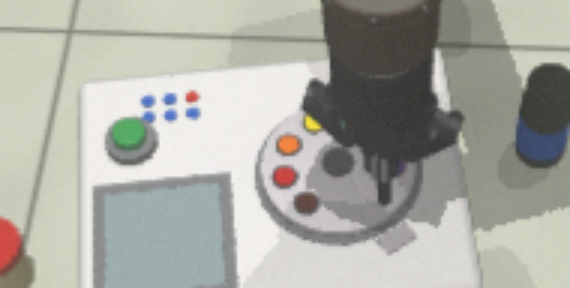

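Run:
```python
from h import *
m=optics.camera_model('wrist');T=np.linalg.inv(m['T_tool_cam'])
K=np.array([[m['fx'],0,m['cx']],[0,m['fy'],m['cy']],[0,0,1]])
def pr(p,T,K,d): return cv2.projectPoints(np.array([p],float),cv2.Rodrigues(T[:3,:3])[0],T[:3,3],K,d)[0].ravel().round(1)
for p in [(11,0,8),(-11,0,8),(11,0,-14),(-11,0,-14),(0,0,21.7),(0,0,-20),(20,0,21.7),(20,0,-20),(6,0,-20)]: print(p,pr(p,T,K,m['dist']))
s=sensors.state();print(s['tool_pos'],s['wrist_force'])
ms=optics.camera_model('scene');Ks=np.array([[ms['fx'],0,ms['cx']],[0,ms['fy'],ms['cy']],[0,0,1]])
for p in [(601,46,93),(601,46,135)]:
  for n in('scene','top'):
    q=optics.camera_model(n);Kq=np.array([[q['fx'],0,q['cx']],[0,q['fy'],q['cy']],[0,0,1]]);print(p,n,pr(p,np.linalg.inv(q['T']),Kq,q['dist']))
g=cv2.imread('pics/w2.png').max(2)
for r in range(200,272,3): print(r,g[r,244:282:2])
```

```text
(11, 0, 8) [261.3 203.1]
(-11, 0, 8) [261.3 236.3]
(11, 0, -14) [261.3 217.3]
(-11, 0, -14) [261.3 254. ]
(0, 0, 21.7) [261.3 211.7]
(0, 0, -20) [261.2 241.1]
(20, 0, 21.7) [261.3 182.4]
(20, 0, -20) [261.2 205.4]
(6, 0, -20) [261.2 230.7]
[601.76367263  45.67178852 114.76861773] [-0.46901719  0.8042837   0.41501462]
(601, 46, 93) scene [257.8 197.2]
(601, 46, 93) top [249.9 192.3]
(601, 46, 135) scene [257.7 188.6]
(601, 46, 135) top [249.4 190.9]
200 [112 150 180 178 176 146 148 152 152 150 150 152 148 150 150 154 153 152
 150]
203 [158 178 182 182 180 176 174 152 152 148 153 150 152 148 146 148 152 152
 153]
206 [174 177 178 182 182 178  99  48  26  75 104 147 152 150 150 148 150 153
 152]
209 [177 176 177 177 136  12   8  12  12  12   9  21 132 150 168 168 172 177
 180]
212 [180 176 176 177  16  10  16  15  12   3  18  10  20 176 176 177 177 174
 177]
215 [177 177 176 172  20  14   9  18   0  12  16   8  14 177 177 176 178 174
 172]
218 [172 177 178 136  14  18  20  12  14  10  10  24   6 176 177 177 178 177
 176]
221 [177 176 177  96  20  10  14  15   8   6  21  10  12 174 176 1
[... 464 characters left out ...]
12 24 93 94 93 93 94 98 87 90]
242 [27 26 93 94 96 96 93 57 21 18 15 93 94 92 93 93 74 21 22]
245 [21 38 94 94 93 93 93 34 18 15 22 92 94 92 94 96 93 28 24]
248 [20 54 96 94 94 92 94 40 21 18 20 98 94 94 96 93 93 18 20]
251 [22 78 93 93 94 94 93 36 18 20 18 98 93 93 93 96 93 27 21]
254 [24 94 94 96 93 94 93 22 16 21 21 93 93 94 94 96 93 27 28]
257 [24 93 93 93 93 94 93 18 21 20 26 92 94 93 93 94 96 39 22]
260 [26 94 94 98 94 93 94 18 10 14 20 94 96 93 94 93 96 58 16]
263 [28 96 94 93 94 93 94 24 15 20 21 94 96 92 93 92 96 86 22]
266 [ 18  63  94 110 110 111 111  21  22  26  26  92 111 110 110 112  81  64
  24]
269 [ 22  24  26  22  38 110 120  26  30  27  27  96 120  81  22  24  22  10
  14]
```

Run:
```python
import cv2,numpy as np
a=cv2.convertScaleAbs(cv2.imread('pics/w1.png')[215:345,120:400],alpha=3)
b=cv2.convertScaleAbs(cv2.imread('pics/w2.png')[195:325,120:400],alpha=2)
c=np.vstack([a,b]);cv2.imwrite('pics/c.png',cv2.resize(c,None,fx=2.3,fy=2.3,interpolation=cv2.INTER_CUBIC))
```

```text
(no output)
```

View pics/c.png

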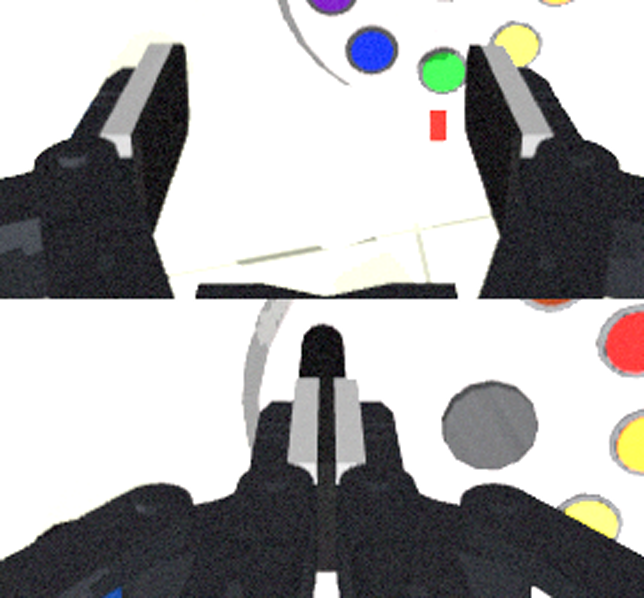

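The composite shows the shut pads ending at row about 230 of the wrist view, with the post's black base showing beyond them. The pads closed above the post, because the tips sit higher than the stated TCP implies. I'll open, go lower and try again.

play_rows(
  series=[
    [[0,0,0,0,0,0],[0,0,0,0,0,0],[0,0,0.06,0,0,0],[0,0,0.12,0,0,0],[0,0,0.12,0,0,0],[0,0,0.12,0,0,0]],
  ],
  fingers=0.5,
)

```text
clock: 4.08
tool_pos: [601.3, 45.5, 102.0]
eef_rot: [[0.975, -0.22, -0.002], [-0.22, -0.975, -0.001], [-0.001, 0.001, -1.0]]
wrist_force: [-0.1, 0.7, 0.1]
finger_gap: 0.503
gripper_force: 0.0
```

play_rows(
  series=[
    [[0,0,0,0,0,0],[0,0,0,0,0,0],[0,0,0,0,0,0],[0,0,0,0,0,0],[0,0,0,0,0,0],[0,0,0,0,0,0]],
  ],
  fingers=1,
)

```text
clock: 4.58
tool_pos: [602.3, 46.4, 103.1]
eef_rot: [[0.976, -0.22, 0.002], [-0.22, -0.976, 0.001], [0.001, -0.001, -1.0]]
wrist_force: [0.1, 3.7, 0.1]
finger_gap: 0.105
gripper_force: 39.0
```

play_rows(
  series=[
    [[0,0,0,0,0,0],[0,0,0,0,0,0],[0,0,0.08,0,0,0],[0,0,0.16,0,0,0],[0,0,0.16,0,0,0],[0,0,0.16,0,0,0]],
  ],
  fingers=0.5,
)

```text
clock: 5.08
tool_pos: [600.9, 45.2, 85.6]
eef_rot: [[0.975, -0.22, -0.003], [-0.22, -0.975, -0.001], [-0.002, 0.002, -1.0]]
wrist_force: [1.2, -0.4, -0.7]
finger_gap: 0.503
gripper_force: 0.0
```

play_rows(
  series=[
    [[0,0,0,0,0,0],[0,0,0,0,0,0],[0,0,0,0,0,0],[0,0,0,0,0,0],[0,0,0,0,0,0],[0,0,0,0,0,0]],
  ],
  fingers=1,
)

```text
clock: 5.58
tool_pos: [602.4, 46.5, 87.2]
eef_rot: [[0.976, -0.22, 0.002], [-0.22, -0.976, 0.001], [0.001, -0.001, -1.0]]
wrist_force: [1.2, 3.6, 0.4]
finger_gap: 0.122
gripper_force: 39.0
```

Run:
```python
from h import *
# rows (tool-axis shifts, units 0.1 m) along arc, from world post angle a0, axis (566.3,4.5) ; 55 mm radius
R=sensors.state()['eef_rot'][:2,:2]
s=sensors.state();print(s['tool_pos'],s['wrist_force'],s['finger_gap'])
P0=np.array([np.cos(np.radians(50)),np.sin(np.radians(50))])*55
for a in range(50,204,3):
    p=np.array([np.cos(np.radians(a)),np.sin(np.radians(a))])*55
    print(a,((R.T@(p-P0))/100).round(3))
```

```text
[602.41899313  46.46866929  87.21929504] [1.21508332 3.63216855 0.37542583] 0.12243944265468167
50 [0. 0.]
53 [-0.026 -0.013]
56 [-0.052 -0.024]
59 [-0.08  -0.033]
62 [-0.107 -0.042]
65 [-0.135 -0.049]
68 [-0.163 -0.054]
71 [-0.192 -0.058]
74 [-0.221 -0.06 ]
77 [-0.249 -0.061]
80 [-0.278 -0.061]
83 [-0.307 -0.059]
86 [-0.335 -0.055]
89 [-0.364 -0.05 ]
92 [-0.392 -0.043]
95 [-0.419 -0.035]
98 [-0.447 -0.026]
101 [-0.473 -0.015]
104 [-0.499 -0.003]
107 [-0.525  0.011]
110 [-0.549  0.026]
113 [-0.573  0.042]
116 [-0.596  0.059]
119 [-0.618  0.078]
122 [-0.639  0.098]
125 [-0.659  0.118]
128 [-0.678  0.14 ]
131 [-0.696  0.163]
134 [-0.712  0.187]
137 [-0.727  0.211]
140 [-0.741  0.236]
143 [-0.754  0.262]
146 [-0.765  0.289]
149 [-0.775  0.316]
152 [-0.783  0.343]
155 [-0.79   0.371]
158 [-0.795  0.4  ]
161 [-0.799  0.428]
164 [-0.801  0.457]
167 [-0.802  0.486]
170 [-0.802  0.514]
173 [-0.8    0.543]
176 [-0.796  0.572]
179 [-0.791  0.6  ]
182 [-0.784  0.628]
185 [-0.776  0.656]
188 [-0.767  0.683]
191 [-0.756  0.71 ]
194 [-0.744  0.736]
197 [-0.73   0.761]
200 [-0.715  0.786]
203 [-0.699  0.81 ]
```

play_rows(
  series=[
    [[-0.026,-0.013,0,0,0,0],[-0.052,-0.024,0,0,0,0],[-0.08,-0.033,0,0,0,0],[-0.107,-0.042,0,0,0,0],[-0.135,-0.049,0,0,0,0],[-0.163,-0.054,0,0,0,0],[-0.192,-0.058,0,0,0,0],[-0.221,-0.06,0,0,0,0],[-0.249,-0.061,0,0,0,0],[-0.278,-0.061,0,0,0,0]],
  ],
)

```text
clock: 6.42
tool_pos: [577.0, 58.8, 87.2]
eef_rot: [[0.976, -0.219, 0.003], [-0.219, -0.976, 0.001], [0.002, -0.002, -1.0]]
wrist_force: [2.2, 5.8, -0.7]
finger_gap: 0.122
gripper_force: 39.6
```

play_rows(
  series=[
    [[-0.029,0.002,0,0,0,0],[-0.057,0.006,0,0,0,0],[-0.086,0.011,0,0,0,0],[-0.114,0.018,0,0,0,0],[-0.141,0.026,0,0,0,0],[-0.169,0.035,0,0,0,0],[-0.195,0.046,0,0,0,0],[-0.221,0.058,0,0,0,0],[-0.247,0.072,0,0,0,0],[-0.271,0.087,0,0,0,0]],
  ],
)

```text
clock: 7.25
tool_pos: [549.9, 59.5, 87.3]
eef_rot: [[0.976, -0.218, 0.007], [-0.218, -0.976, 0.006], [0.005, -0.008, -1.0]]
wrist_force: [3.0, 18.0, -1.4]
finger_gap: 0.122
gripper_force: 39.7
```

play_rows(
  series=[
    [[-0.024,0.016,0,0,0,0],[-0.047,0.033,0,0,0,0],[-0.069,0.052,0,0,0,0],[-0.09,0.072,0,0,0,0],[-0.11,0.092,0,0,0,0],[-0.129,0.114,0,0,0,0],[-0.147,0.137,0,0,0,0],[-0.163,0.161,0,0,0,0],[-0.178,0.185,0,0,0,0],[-0.192,0.21,0,0,0,0]],
  ],
)

```text
clock: 8.08
tool_pos: [520.1, 45.7, 87.1]
eef_rot: [[0.976, -0.219, -0.005], [-0.219, -0.976, 0.009], [-0.007, -0.007, -1.0]]
wrist_force: [-19.9, 34.0, 13.9]
finger_gap: 0.119
gripper_force: 41.6
```

play_rows(
  series=[
    [[0,0,0,0,0,0],[0,0,0,0,0,0],[0,0,0,0,0,0]],
  ],
)

```text
clock: 8.33
tool_pos: [519.1, 45.0, 87.1]
eef_rot: [[0.976, -0.219, -0.008], [-0.219, -0.976, 0.007], [-0.009, -0.006, -1.0]]
wrist_force: [-19.6, 31.5, 13.6]
finger_gap: 0.12
gripper_force: 41.3
```

Run:
```python
from h import *
s=sensors.state();print({k:s[k] for k in('tool_pos','wrist_force','torque','finger_gap','joints')})
a=optics.grab_frame('wrist')[:,:,::-1];b=optics.grab_frame('top')[140:265,210:365,::-1]
cv2.imwrite('pics/w3.png',a);cv2.imwrite('pics/t3.png',b)
a=cv2.convertScaleAbs(a,alpha=2)[:300,130:480];b=cv2.convertScaleAbs(cv2.resize(b,None,fx=2.4,fy=2.4,interpolation=cv2.INTER_CUBIC),alpha=2)
c=np.zeros((300,a.shape[1]+b.shape[1],3),np.uint8);c[:,:a.shape[1]]=a;c[:b.shape[0],a.shape[1]:]=b
cv2.imwrite('pics/c3.png',c)
```

```text
{'tool_pos': array([519.13292674,  44.96873666,  87.10397241]), 'wrist_force': array([-19.63516727,  31.46016956,  13.59075214]), 'torque': array([8.79030122, 5.42315955, 0.49521412]), 'finger_gap': 0.12024054078235079, 'joints': array([ 22.44561436,  19.31298982, -22.80302516,  -0.74994964,
       -48.12439218,  55.42636907])}
```

View pics/c3.png

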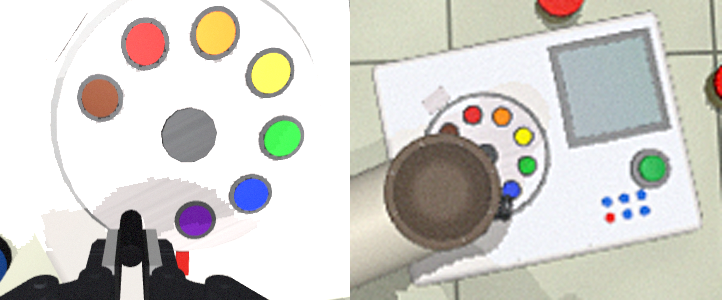

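The picture shows violet just past the mark, so the wheel is at about -10°, with the post still between the pads. I'll re-measure the axis from this picture.

Run:
```python
from h import *
s=sensors.state();g=cv2.imread('pics/w3.png')
hs=cv2.cvtColor(g,cv2.COLOR_BGR2HSV);print(g[135,319],g[160,300])
gr=cv2.cvtColor(g,cv2.COLOR_BGR2GRAY);
sub=gr[95:180,280:365];m=(sub<70).astype(np.uint8);k,l,st,c=cv2.connectedComponentsWithStats(m);i=l[40,39];hub=c[i]+[280,95];print(st[i],hub)
H=onz('wrist',hub,98,s);print('hub',H)
# filters on z=93
P={}
for n,uv in dict(brown=(230,97),red=(275,44),orange=(346,34),yellow=(400,72),green=(412,137),blue=(381,193),violet=(326,219)).items():P[n]=onz('wrist',uv,93,s)[:2]
A=np.array(list(P.values()));M=np.c_[2*A,np.ones(7)];x=np.linalg.lstsq(M,(A**2).sum(1),rcond=None)[0];c0=x[:2];print('fit centre',c0,np.sqrt(x[2]+c0@c0))
for n in P: v=P[n]-c0;print(n,np.degrees(np.arctan2(v[1],v[0])).round(1))
print(onz('wrist',(312,263),80,s)[:2]-c0)
B=onz('wrist',(261.5,217),93,s);print('postbase near',B)
```

```text
[71 70 69] [159 159 165]
[   0    0   85   85 5261] [322.72039536 137.59285307]
hub [564.32927432   3.1807595   98.        ]
fit centre [565.67294514   4.48227311] 48.25576352709693
brown 55.1
red 15.6
orange -25.3
yellow -64.4
green -104.4
blue -144.2
violet 175.9
[-82.25393588  15.40395485]
postbase near [526.78291303  43.09370443  93.        ]
```

play_rows(
  series=[
    [[0,0,0,0,0,0],[0,0,0,0,0,0],[0,0,0,0,0,0],[0,0,0,0,0,0],[0,0,0,0,0,0]],
  ],
  fingers=0.35,
)

```text
clock: 8.85
tool_pos: [523.8, 38.1, 86.6]
eef_rot: [[0.975, -0.221, -0.001], [-0.221, -0.975, -0.001], [-0.001, 0.001, -1.0]]
wrist_force: [-0.1, 0.1, 0.3]
finger_gap: 0.647
gripper_force: 0.0
```

Run:
```python
from h import *
s=sensors.state();print({k:s[k] for k in('tool_pos','wrist_force','torque','finger_gap')})
g=optics.grab_frame('wrist')[:,:,::-1];cv2.imwrite('pics/w4.png',g)
hs=cv2.cvtColor(g,cv2.COLOR_BGR2HSV)
m=((hs[...,1]>130)&(hs[...,2]>30)).astype(np.uint8)
k,l,st,c=cv2.connectedComponentsWithStats(m)
for i in range(1,k):
    if st[i,4]>80:
        q=onz('wrist',c[i],93,s);v=q[:2]-[565.9,4.5];print(c[i].round(),st[i,4],hs[int(c[i][1]),int(c[i][0])],np.hypot(*v).round(1),np.degrees(np.arctan2(v[1],v[0])).round(1))
```

```text
{'tool_pos': array([523.81128356,  38.12794302,  86.61249191]), 'wrist_force': array([-0.12492107,  0.11525679,  0.3316557 ]), 'torque': array([ 0.01759424, -0.00087882, -0.01058521]), 'finger_gap': 0.6470480790034725}
[341.  50.] 1279 [ 14 196 177] 48.1 -30.5
[272.  53.] 1251 [  0 187 161] 48.2 9.8
[391.  94.] 1150 [ 26 182 175] 48.3 -70.9
[222. 101.] 1024 [  8 149  84] 48.4 50.1
[397. 158.] 932 [ 63 185 132] 48.5 -111.1
[362. 210.] 812 [116 210 143] 48.8 -150.9
[306. 231.] 733 [138 200  92] 49.0 169.2
[ 97. 267.] 2058 [108 219  70] 140.2 108.3
[303. 272.] 287 [  1 215 114] 75.5 168.1
```

play_rows(
  series=[
    [[0.053,-0.102,0,0,0,0.14],[0.053,-0.102,0,0,0,0.28],[0.053,-0.102,0,0,0,0.42],[0.053,-0.102,0,0,0,0.56],[0.053,-0.102,0,0,0,0.7],[0.053,-0.102,0,0,0,0.842],[0.053,-0.102,0,0,0,0.842],[0.053,-0.102,0,0,0,0.842]],
  ],
)

```text
clock: 9.57
tool_pos: [531.6, 47.2, 86.6]
eef_rot: [[0.636, -0.771, -0.001], [-0.771, -0.636, -0.0], [-0.0, 0.001, -1.0]]
wrist_force: [-0.3, -0.2, -0.3]
finger_gap: 0.648
gripper_force: 0.0
```

play_rows(
  series=[
    [[0,0,0,0,0,0],[0,0,0,0,0,0],[0,0,0,0,0,0],[0,0,0,0,0,0],[0,0,0,0,0,0],[0,0,0,0,0,0]],
  ],
  fingers=1,
  squeeze=30,
)

```text
clock: 10.07
tool_pos: [531.1, 47.4, 86.9]
eef_rot: [[0.635, -0.772, -0.001], [-0.772, -0.635, -0.001], [-0.0, 0.001, -1.0]]
wrist_force: [-1.6, -1.4, 2.0]
finger_gap: 0.123
gripper_force: 29.3
```

```bash
cat > arc.py <<'E'
from h import *
import sys
# shifts from post angle a0 in tool axes when y is tangential (tool x = -radial or +radial), turning with the wheel
s=sensors.state();x=s['eef_rot'][:2,0];print(s['tool_pos'],s['wrist_force'],s['torque'],np.degrees(np.arctan2(x[1],x[0])))
R=s['eef_rot'][:2,:2]
c=np.array([565.9,4.5])
a0=float(sys.argv[1])
def P(a):return 55*np.array([np.cos(np.radians(a)),np.sin(np.radians(a))])
for d in map(float,sys.argv[2:]): print(d,((R.T@(P(a0+d)-P(a0)))/100).round(4),round(-d/45,4))
E
python3 arc.py 129.3 3 6 9 12 15 18 21 24 27 30
```

```text
[531.14595477  47.37724454  86.85622007] [-1.61146607 -1.36324174  1.9506792 ] [-0.50906371  0.48585197  0.01207776] -50.576871938103146
3.0 [0.0007 0.0288] -0.0667
6.0 [0.0029 0.0575] -0.1333
9.0 [0.0066 0.0861] -0.2
12.0 [0.0118 0.1144] -0.2667
15.0 [0.0184 0.1424] -0.3333
18.0 [0.0266 0.17  ] -0.4
21.0 [0.0361 0.1972] -0.4667
24.0 [0.0471 0.2238] -0.5333
27.0 [0.0594 0.2498] -0.6
30.0 [0.0731 0.2752] -0.6667
```

play_rows(
  series=[
    [[0.0007,0.0288,0,0,0,-0.0667],[0.003,0.0575,0,0,0,-0.133],[0.0066,0.086,0,0,0,-0.2],[0.0118,0.114,0,0,0,-0.267],[0.0184,0.142,0,0,0,-0.333],[0.0266,0.17,0,0,0,-0.4],[0.036,0.197,0,0,0,-0.467],[0.047,0.224,0,0,0,-0.533],[0.047,0.224,0,0,0,-0.533],[0.047,0.224,0,0,0,-0.533]],
  ],
)

```text
clock: 10.9
tool_pos: [517.1, 29.9, 86.9]
eef_rot: [[0.893, -0.449, -0.001], [-0.449, -0.893, -0.0], [-0.0, 0.0, -1.0]]
wrist_force: [-1.3, 0.3, 1.9]
finger_gap: 0.123
gripper_force: 29.5
```

play_rows(
  series=[
    [[0.0007,0.0288,0,0,0,-0.0667],[0.003,0.0575,0,0,0,-0.133],[0.0066,0.086,0,0,0,-0.2],[0.0118,0.114,0,0,0,-0.267],[0.0118,0.114,0,0,0,-0.267],[0.0118,0.114,0,0,0,-0.267],[0.0118,0.114,0,0,0,-0.267]],
  ],
)

```text
clock: 11.48
tool_pos: [512.8, 18.9, 86.8]
eef_rot: [[0.967, -0.254, -0.001], [-0.254, -0.967, -0.001], [-0.001, 0.001, -1.0]]
wrist_force: [-3.4, -2.5, 3.3]
finger_gap: 0.123
gripper_force: 29.6
```

```bash
python3 arc.py 165.3 1 2 3 4 5 6
python3 - <<'E'
from h import *
s=sensors.state();v=s['tool_pos'][:2]-[565.9,4.5];print(np.hypot(*v),np.degrees(np.arctan2(v[1],v[0])),s['eef_rot'].T@s['wrist_force'])
E
```

```text
[512.82925567  18.88339021  86.83489596] [-3.38315361 -2.49874534  3.3150808 ] [-0.75712595  0.9317075  -0.04226243] -14.686302967673564
1.0 [0.0001 0.0096] -0.0222
2.0 [0.0003 0.0192] -0.0444
3.0 [0.0007 0.0288] -0.0667
4.0 [0.0013 0.0384] -0.0889
5.0 [0.0021 0.0479] -0.1111
6.0 [0.003  0.0575] -0.1333
54.98532365776154 164.83581011463832 [-2.64269685  3.27840991 -3.30868541]
```

play_rows(
  series=[
    [[0.0003,0.019,0,0,0,-0.044],[0.0013,0.038,0,0,0,-0.089],[0.0013,0.038,0,0,0,-0.089],[0.0013,0.038,0,0,0,-0.089],[0.0013,0.038,0,0,0,-0.089]],
  ],
)

```text
clock: 11.9
tool_pos: [512.1, 15.4, 86.8]
eef_rot: [[0.983, -0.185, -0.001], [-0.185, -0.983, -0.0], [-0.001, 0.001, -1.0]]
wrist_force: [-3.7, -2.2, 5.0]
finger_gap: 0.128
gripper_force: 29.7
```

play_rows(
  series=[
    [[0.0001,0.0096,0,0,0,-0.022],[0.0003,0.019,0,0,0,-0.044],[0.0003,0.019,0,0,0,-0.044],[0.0003,0.019,0,0,0,-0.044]],
  ],
)

```text
clock: 12.23
tool_pos: [511.8, 14.0, 86.8]
eef_rot: [[0.989, -0.15, -0.001], [-0.15, -0.989, 0.0], [-0.001, -0.0, -1.0]]
wrist_force: [-4.6, 0.5, 4.7]
finger_gap: 0.13
gripper_force: 29.8
```

```bash
cat > f.py <<'E'
from h import *
s=sensors.state();v=s['tool_pos'][:2]-[565.9,4.5];a=np.degrees(np.arctan2(v[1],v[0]));print(s['clock'],np.hypot(*v).round(2),a.round(2),'wheel',(129.3-a).round(2),(s['eef_rot'].T@s['wrist_force']).round(2),(s['eef_rot'].T@s['torque']).round(2))
E
python3 f.py
```

```text
12.2333 54.88 170.03 wheel -40.73 [-4.67  0.19 -4.7 ] [-0.18 -1.39  0.04]
```

play_rows(
  series=[
    [[0.0001,0.01,0,0,0,-0.022],[0.0002,0.015,0,0,0,-0.033],[0.0002,0.015,0,0,0,-0.033],[0.0002,0.015,0,0,0,-0.033]],
  ],
)

```text
clock: 12.57
tool_pos: [511.6, 12.5, 86.8]
eef_rot: [[0.992, -0.124, -0.001], [-0.124, -0.992, 0.0], [-0.001, -0.0, -1.0]]
wrist_force: [-4.8, 0.3, 5.0]
finger_gap: 0.127
gripper_force: 29.8
```

play_rows(
  series=[
    [[0.0001,0.01,0,0,0,-0.022],[0.0002,0.015,0,0,0,-0.033],[0.0002,0.015,0,0,0,-0.033],[0.0002,0.015,0,0,0,-0.033]],
  ],
)

```text
clock: 12.9
tool_pos: [511.4, 11.1, 86.8]
eef_rot: [[0.995, -0.099, -0.001], [-0.099, -0.995, 0.0], [-0.001, -0.0, -1.0]]
wrist_force: [-5.1, 0.1, 5.3]
finger_gap: 0.125
gripper_force: 29.8
```

```bash
python3 f.py
```

```text
12.9 54.85 173.14 wheel -43.84 [-5.04  0.35 -5.34] [-0.1  -1.46 -0.  ]
```

play_rows(
  series=[
    [[0.0001,0.01,0,0,0,-0.022],[0.0003,0.019,0,0,0,-0.044],[0.0003,0.019,0,0,0,-0.044],[0.0003,0.019,0,0,0,-0.044]],
  ],
)

```text
clock: 13.23
tool_pos: [511.3, 9.1, 86.8]
eef_rot: [[0.998, -0.064, -0.001], [-0.064, -0.998, 0.0], [-0.001, -0.0, -1.0]]
wrist_force: [-5.3, 0.7, 5.0]
finger_gap: 0.122
gripper_force: 29.8
```

play_rows(
  series=[
    [[0.0001,0.01,0,0,0,-0.022],[0.0002,0.015,0,0,0,-0.033],[0.0002,0.015,0,0,0,-0.033],[0.0002,0.015,0,0,0,-0.033]],
  ],
)

```text
clock: 13.57
tool_pos: [511.2, 7.6, 86.8]
eef_rot: [[0.999, -0.038, -0.001], [-0.038, -0.999, 0.0], [-0.001, -0.0, -1.0]]
wrist_force: [-5.2, 0.9, 5.7]
finger_gap: 0.128
gripper_force: 29.8
```

play_rows(
  series=[
    [[0.0001,0.01,0,0,0,-0.022],[0.0003,0.019,0,0,0,-0.044],[0.0003,0.019,0,0,0,-0.044],[0.0003,0.019,0,0,0,-0.044]],
  ],
)

```text
clock: 13.9
tool_pos: [511.1, 5.7, 86.8]
eef_rot: [[1.0, -0.004, -0.001], [-0.004, -1.0, 0.0], [-0.001, -0.0, -1.0]]
wrist_force: [-5.3, -0.7, 5.9]
finger_gap: 0.124
gripper_force: 29.8
```

play_rows(
  series=[
    [[0.0001,0.01,0,0,0,-0.022],[0.0002,0.015,0,0,0,-0.033],[0.0002,0.015,0,0,0,-0.033],[0.0002,0.015,0,0,0,-0.033]],
  ],
)

```text
clock: 14.23
tool_pos: [511.1, 4.2, 86.8]
eef_rot: [[1.0, 0.022, -0.001], [0.022, -1.0, 0.0], [-0.001, -0.0, -1.0]]
wrist_force: [-4.1, -0.1, 5.2]
finger_gap: 0.124
gripper_force: 29.8
```

play_rows(
  series=[
    [[0.0001,0.01,0,0,0,-0.022],[0.0003,0.019,0,0,0,-0.044],[0.0003,0.019,0,0,0,-0.044],[0.0003,0.019,0,0,0,-0.044]],
  ],
)

```text
clock: 14.57
tool_pos: [511.2, 2.2, 86.8]
eef_rot: [[0.998, 0.057, -0.001], [0.057, -0.998, 0.0], [-0.001, -0.0, -1.0]]
wrist_force: [-5.5, -0.1, 5.2]
finger_gap: 0.123
gripper_force: 29.8
```

play_rows(
  series=[
    [[0.0001,0.01,0,0,0,-0.022],[0.0002,0.015,0,0,0,-0.033],[0.0002,0.015,0,0,0,-0.033],[0.0002,0.015,0,0,0,-0.033]],
  ],
)

```text
clock: 14.9
tool_pos: [511.3, 0.7, 86.8]
eef_rot: [[0.997, 0.083, -0.001], [0.083, -0.997, 0.0], [-0.001, -0.0, -1.0]]
wrist_force: [-5.4, -0.0, 5.3]
finger_gap: 0.126
gripper_force: 29.8
```

play_rows(
  series=[
    [[0.0001,0.01,0,0,0,-0.022],[0.0003,0.019,0,0,0,-0.044],[0.0003,0.019,0,0,0,-0.044],[0.0003,0.019,0,0,0,-0.044]],
  ],
)

```text
clock: 15.23
tool_pos: [511.5, -1.2, 86.8]
eef_rot: [[0.993, 0.117, -0.001], [0.117, -0.993, 0.0], [-0.001, -0.0, -1.0]]
wrist_force: [-5.3, -0.5, 5.3]
finger_gap: 0.128
gripper_force: 29.8
```

play_rows(
  series=[
    [[0.0001,0.01,0,0,0,-0.022],[0.0002,0.015,0,0,0,-0.033],[0.0002,0.015,0,0,0,-0.033],[0.0002,0.015,0,0,0,-0.033]],
  ],
)

```text
clock: 15.57
tool_pos: [511.7, -2.7, 86.8]
eef_rot: [[0.99, 0.143, -0.001], [0.143, -0.99, 0.0], [-0.001, -0.0, -1.0]]
wrist_force: [-5.6, -0.1, 3.9]
finger_gap: 0.126
gripper_force: 29.8
```

```bash
python3 f.py
```

```text
15.5667 54.7 -172.48 wheel 301.78 [-5.52 -0.7  -3.93] [ 0.09 -1.46 -0.02]
```

play_rows(
  series=[
    [[0.0001,0.01,0,0,0,-0.022],[0.0003,0.019,0,0,0,-0.044],[0.0003,0.019,0,0,0,-0.044],[0.0003,0.019,0,0,0,-0.044]],
  ],
)

```text
clock: 15.9
tool_pos: [512.0, -4.6, 86.8]
eef_rot: [[0.984, 0.177, -0.001], [0.177, -0.984, 0.0], [-0.001, -0.0, -1.0]]
wrist_force: [-5.6, -0.8, 4.8]
finger_gap: 0.123
gripper_force: 29.8
```

play_rows(
  series=[
    [[0.0001,0.01,0,0,0,-0.022],[0.0002,0.015,0,0,0,-0.033],[0.0002,0.015,0,0,0,-0.033],[0.0002,0.015,0,0,0,-0.033]],
  ],
)

```text
clock: 16.23
tool_pos: [512.2, -6.1, 86.8]
eef_rot: [[0.979, 0.202, -0.001], [0.202, -0.979, 0.0], [-0.001, -0.0, -1.0]]
wrist_force: [-5.3, -0.3, 6.2]
finger_gap: 0.125
gripper_force: 29.8
```

```bash
python3 f.py
```

```text
16.2333 54.68 -168.87 wheel 298.17 [-5.27 -0.79 -6.16] [ 0.2  -1.44 -0.03]
```

play_rows(
  series=[
    [[0.0001,0.01,0,0,0,-0.022],[0.0003,0.019,0,0,0,-0.044],[0.0003,0.019,0,0,0,-0.044],[0.0003,0.019,0,0,0,-0.044]],
  ],
)

```text
clock: 16.57
tool_pos: [512.7, -8.0, 86.8]
eef_rot: [[0.972, 0.236, -0.001], [0.236, -0.972, 0.0], [-0.001, -0.0, -1.0]]
wrist_force: [-5.3, -0.2, 4.8]
finger_gap: 0.127
gripper_force: 29.8
```

play_rows(
  series=[
    [[0.0001,0.01,0,0,0,-0.022],[0.0002,0.015,0,0,0,-0.033],[0.0002,0.015,0,0,0,-0.033],[0.0002,0.015,0,0,0,-0.033]],
  ],
)

```text
clock: 16.9
tool_pos: [513.0, -9.4, 86.8]
eef_rot: [[0.965, 0.261, -0.001], [0.261, -0.965, 0.0], [-0.001, -0.0, -1.0]]
wrist_force: [-4.7, -0.8, 5.2]
finger_gap: 0.124
gripper_force: 29.8
```

```bash
python3 f.py
```

```text
16.9 54.66 -165.25 wheel 294.55 [-4.78 -0.49 -5.17] [ 0.24 -1.43 -0.06]
```

play_rows(
  series=[
    [[0.0001,0.01,0,0,0,-0.022],[0.0002,0.015,0,0,0,-0.033],[0.0002,0.015,0,0,0,-0.033],[0.0002,0.015,0,0,0,-0.033]],
  ],
)

```text
clock: 17.23
tool_pos: [513.5, -10.8, 86.8]
eef_rot: [[0.958, 0.286, -0.001], [0.286, -0.958, 0.0], [-0.001, -0.0, -1.0]]
wrist_force: [-5.4, -0.1, 5.6]
finger_gap: 0.127
gripper_force: 29.8
```

play_rows(
  series=[
    [[0.0001,0.01,0,0,0,-0.022],[0.0002,0.015,0,0,0,-0.033],[0.0002,0.015,0,0,0,-0.033],[0.0002,0.015,0,0,0,-0.033]],
  ],
)

```text
clock: 17.57
tool_pos: [513.8, -11.8, 86.8]
eef_rot: [[0.95, 0.311, -0.001], [0.311, -0.95, 0.001], [-0.001, -0.001, -1.0]]
wrist_force: [-6.1, 1.5, 5.8]
finger_gap: 0.127
gripper_force: 29.9
```

```bash
python3 f.py
```

```text
17.5667 54.63 -162.6 wheel 291.9 [-5.3  -3.37 -5.82] [ 0.92 -1.43  0.01]
```

play_rows(
  series=[
    [[0.0001,0.005,0,0,0,-0.011],[0.0001,0.01,0,0,0,-0.022],[0.0001,0.01,0,0,0,-0.022],[0.0001,0.01,0,0,0,-0.022],[0.0001,0.01,0,0,0,-0.022]],
  ],
)

```text
clock: 17.98
tool_pos: [514.0, -12.4, 86.8]
eef_rot: [[0.945, 0.327, -0.001], [0.327, -0.945, 0.001], [-0.001, -0.002, -1.0]]
wrist_force: [-6.1, 3.5, 5.3]
finger_gap: 0.127
gripper_force: 30.0
```

```bash
python3 f.py
```

```text
17.9833 54.59 -161.96 wheel 291.26 [-4.64 -5.29 -5.28] [ 1.46 -1.44  0.07]
```

play_rows(
  series=[
    [[0.0001,0.005,0,0,0,-0.011],[0.0001,0.009,0,0,0,-0.02],[0.0001,0.009,0,0,0,-0.02],[0.0001,0.009,0,0,0,-0.02],[0.0001,0.009,0,0,0,-0.02]],
  ],
)

```text
clock: 18.4
tool_pos: [514.1, -12.9, 86.8]
eef_rot: [[0.94, 0.342, -0.001], [0.342, -0.94, 0.002], [-0.001, -0.002, -1.0]]
wrist_force: [-7.1, 3.9, 6.6]
finger_gap: 0.124
gripper_force: 30.1
```

```bash
python3 f.py; python3 arc.py 198 -3 -6 -9 -12 -15 -18 -21 -24 -27 -30
```

```text
18.4 54.6 -161.41 wheel 290.71 [-5.36 -6.1  -6.61] [ 1.94 -1.44  0.03]
[514.14382971 -12.90440589  86.78038483] [-7.11050793  3.88642139  6.6239414 ] [ 1.32996282  2.0148046  -0.02368499] 19.977623631900272
-3.0 [ 0.0017 -0.0287] 0.0667
-6.0 [ 0.005  -0.0574] 0.1333
-9.0 [ 0.0097 -0.0858] 0.2
-12.0 [ 0.016  -0.1139] 0.2667
-15.0 [ 0.0236 -0.1416] 0.3333
-18.0 [ 0.0328 -0.1689] 0.4
-21.0 [ 0.0433 -0.1957] 0.4667
-24.0 [ 0.0552 -0.2219] 0.5333
-27.0 [ 0.0685 -0.2475] 0.6
-30.0 [ 0.0831 -0.2723] 0.6667
```

play_rows(
  series=[
    [[0.0008,-0.0288,0,0,0,0.0667],[0.003,-0.0575,0,0,0,0.1333],[0.0068,-0.086,0,0,0,0.2],[0.012,-0.1144,0,0,0,0.2667],[0.0187,-0.1424,0,0,0,0.3333],[0.0269,-0.17,0,0,0,0.4],[0.0365,-0.1971,0,0,0,0.4667],[0.0475,-0.2237,0,0,0,0.5333],[0.0599,-0.2497,0,0,0,0.6],[0.0737,-0.275,0,0,0,0.6667]],
  ],
)

```text
clock: 19.23
tool_pos: [512.0, 14.7, 86.8]
eef_rot: [[0.984, -0.176, -0.001], [-0.176, -0.984, 0.0], [-0.001, -0.0, -1.0]]
wrist_force: [-6.3, 1.3, 6.3]
finger_gap: 0.125
gripper_force: 29.9
```

play_rows(
  series=[
    [[0.0008,-0.0288,0,0,0,0.0667],[0.003,-0.0575,0,0,0,0.1333],[0.0068,-0.086,0,0,0,0.2],[0.012,-0.1144,0,0,0,0.2667],[0.0187,-0.1424,0,0,0,0.3333],[0.0269,-0.17,0,0,0,0.4],[0.0365,-0.1971,0,0,0,0.4667],[0.0475,-0.2237,0,0,0,0.5333],[0.0599,-0.2497,0,0,0,0.6],[0.0737,-0.275,0,0,0,0.6667]],
  ],
)

```text
clock: 20.07
tool_pos: [524.9, 41.3, 86.9]
eef_rot: [[0.764, -0.645, 0.001], [-0.645, -0.764, 0.002], [-0.0, -0.002, -1.0]]
wrist_force: [-3.2, 3.1, 3.9]
finger_gap: 0.125
gripper_force: 29.7
```

```bash
python3 f.py
```

```text
20.0667 55.07 138.1 wheel -8.8 [-4.48 -0.3  -3.85] [-0.25 -1.22  0.08]
```

Tracking well; continue 90° more.

play_rows(
  series=[
    [[0.0008,-0.0288,0,0,0,0.0667],[0.003,-0.0575,0,0,0,0.1333],[0.0068,-0.086,0,0,0,0.2],[0.012,-0.1144,0,0,0,0.2667],[0.0187,-0.1424,0,0,0,0.3333],[0.0269,-0.17,0,0,0,0.4],[0.0365,-0.1971,0,0,0,0.4667],[0.0475,-0.2237,0,0,0,0.5333],[0.0599,-0.2497,0,0,0,0.6],[0.0737,-0.275,0,0,0,0.6667]],
  ],
)

```text
clock: 20.9
tool_pos: [548.6, 56.9, 86.8]
eef_rot: [[0.339, -0.941, 0.001], [-0.941, -0.339, 0.001], [-0.0, -0.002, -1.0]]
wrist_force: [-3.3, -0.3, 3.2]
finger_gap: 0.128
gripper_force: 29.7
```

play_rows(
  series=[
    [[0.0008,-0.0288,0,0,0,0.0667],[0.003,-0.0575,0,0,0,0.1333],[0.0068,-0.086,0,0,0,0.2],[0.012,-0.1144,0,0,0,0.2667],[0.0187,-0.1424,0,0,0,0.3333],[0.0269,-0.17,0,0,0,0.4],[0.0365,-0.1971,0,0,0,0.4667],[0.0475,-0.2237,0,0,0,0.5333],[0.0599,-0.2497,0,0,0,0.6],[0.0737,-0.275,0,0,0,0.6667]],
  ],
)

```text
clock: 21.73
tool_pos: [576.1, 58.7, 86.8]
eef_rot: [[-0.176, -0.984, -0.001], [-0.984, 0.176, -0.0], [0.0, 0.001, -1.0]]
wrist_force: [-3.9, -2.4, 5.2]
finger_gap: 0.127
gripper_force: 29.8
```

```bash
python3 f.py
```

```text
21.7333 55.14 79.3 wheel 50.0 [ 3.04  3.38 -5.23] [-1.04  0.86  0.07]
```

play_rows(
  series=[
    [[0.0008,-0.0288,0,0,0,0.0667],[0.003,-0.0575,0,0,0,0.1333],[0.0068,-0.086,0,0,0,0.2],[0.012,-0.1144,0,0,0,0.2667],[0.0187,-0.1424,0,0,0,0.3333],[0.0269,-0.17,0,0,0,0.4],[0.0365,-0.1971,0,0,0,0.4667],[0.0475,-0.2237,0,0,0,0.5333],[0.0599,-0.2497,0,0,0,0.6],[0.0737,-0.275,0,0,0,0.6667]],
  ],
)

```text
clock: 22.57
tool_pos: [601.7, 46.1, 86.8]
eef_rot: [[-0.645, -0.764, -0.001], [-0.764, 0.645, -0.001], [0.001, 0.001, -1.0]]
wrist_force: [-7.4, -0.7, 7.0]
finger_gap: 0.125
gripper_force: 30.1
```

play_rows(
  series=[
    [[0.0001,-0.01,0,0,0,0.022],[0.0001,-0.01,0,0,0,0.022],[0.0001,-0.01,0,0,0,0.022],[0.0001,-0.01,0,0,0,0.022]],
  ],
)

```text
clock: 22.9
tool_pos: [602.0, 45.9, 86.8]
eef_rot: [[-0.656, -0.755, -0.002], [-0.755, 0.656, -0.0], [0.002, 0.001, -1.0]]
wrist_force: [-6.0, -1.5, 4.8]
finger_gap: 0.125
gripper_force: 29.9
```

```bash
python3 f.py
```

```text
22.9 54.9 48.9 wheel 80.4 [ 5.01  3.54 -4.84] [-0.82  1.45  0.02]
```

play_rows(
  series=[
    [[0,0,0,0,0,0],[0,0,0,0,0,0],[0,0,0,0,0,0],[0,0,0,0,0,0],[0,0,0,0,0,0],[0,0,-0.3,0,0,0],[0,0,-0.6,0,0,0],[0,0,-0.9,0,0,0],[0,0,-0.9,0,0,0],[0,0,-0.9,0,0,0]],
  ],
  fingers=0.4,
)

```text
clock: 23.73
tool_pos: [604.2, 46.6, 179.2]
eef_rot: [[-0.656, -0.755, 0.006], [-0.755, 0.656, 0.002], [-0.005, -0.003, -1.0]]
wrist_force: [0.1, 0.5, -1.1]
finger_gap: 0.602
gripper_force: 0.0
```

Run:
```python
from h import *
s=sensors.state();print(s['tool_pos'],s['wrist_force'],s['joints'])
g=optics.grab_frame('wrist')[:,:,::-1];cv2.imwrite('pics/w5.png',g)
hs=cv2.cvtColor(g,cv2.COLOR_BGR2HSV)
m=((hs[...,1]>130)&(hs[...,2]>30)).astype(np.uint8)
k,l,st,c=cv2.connectedComponentsWithStats(m)
for i in range(1,k):
    if st[i,4]>60:
        q=onz('wrist',c[i],93,s);v=q[:2]-[565.9,4.5];print(c[i].round(),st[i,4],hs[int(c[i][1]),int(c[i][0])],q.round(1),np.hypot(*v).round(1),np.degrees(np.arctan2(v[1],v[0])).round(1))
y=np.radians(9.3);Rz=np.array([[np.cos(y),-np.sin(y)],[np.sin(y),np.cos(y)]])
B=np.array([565.9,4.5])+Rz@np.array([-50,-180]);print('start',B,'tool delta',s['eef_rot'].T@(np.r_[B,s['tool_pos'][2]]-s['tool_pos']))
```

```text
[604.2413038   46.59803276 179.22231463] [ 0.12507198  0.47067452 -1.1202593 ] [ 1.97015996e+01  2.11784617e+01 -4.97895741e+00  6.46239894e-03
 -6.35073117e+01 -6.06881377e+01]
[242.  53.] 507 [ 17 190 168] [548.8 -40.3  93. ] 48.0 -110.9
[286.  53.] 506 [ 30 163 169] [523.7 -18.9  93. ] 48.3 -151.0
[355.  59.] 224 [  1 201 141] [487.3  18.7  93. ] 79.9 169.8
[210.  83.] 464 [  0 196 161] [581.9 -40.7  93. ] 48.0 -70.5
[318.  82.] 457 [ 63 170 126] [518.1  13.8  93. ] 48.7 169.0
[323. 125.] 419 [116 212  90] [535.   42.3  93. ] 48.9 129.3
[205. 126.] 374 [  8 155  82] [607.4 -19.6  93. ] 48.0 -30.2
[ 45. 169.] 3285 [  1 203 148] [734.1 -82.3  93. ] 189.2 -27.3
[302. 160.] 368 [138 203  73] [566.2  53.2  93. ] 48.7 89.7
[427. 186.] 1168 [109 206  63] [499.5 140.8  93. ] 151.6 116.0
start [ 545.64590198 -181.21422001] tool delta [ 210.40221176 -105.17692995   -0.75254354]
```

View pics/w5.png

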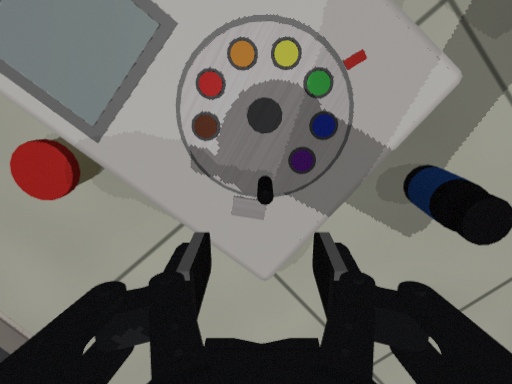

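The picture shows green at (318,82), facing the red mark at (355,59), and the wheel is free. Next is the button.

play_rows(
  series=[
    [[0.4,-0.2,0,0,0,0],[0.7,-0.35,0,0,0,0],[1.0,-0.5,0,0,0,0],[1.0,-0.5,0,0,0,0]],
  ],
  fingers=1,
)

```text
clock: 24.12
tool_pos: [572.2, -66.3, 175.2]
eef_rot: [[-0.66, -0.752, -0.004], [-0.752, 0.66, -0.001], [0.003, 0.003, -1.0]]
wrist_force: [0.1, 1.0, -0.4]
finger_gap: 0.034
gripper_force: 0.0
```

play_rows(
  series=[
    [[0.4,-0.2,0,0,0,0],[0.7,-0.35,0,0,0,0],[1.0,-0.5,0,0,0,0],[1.0,-0.5,0,0,0,0],[1.0,-0.5,0,0,0,0],[1.0,-0.5,0,0,0,0],[1.0,-0.5,0,0,0,0]],
  ],
)

```text
clock: 24.7
tool_pos: [547.1, -169.7, 176.1]
eef_rot: [[-0.655, -0.755, -0.001], [-0.755, 0.655, 0.0], [0.001, 0.001, -1.0]]
wrist_force: [0.3, -0.1, -0.8]
finger_gap: -0.001
gripper_force: 0.0
```

Run:
```python
from h import *
s=sensors.state();print(s['tool_pos'],s['wrist_force'],s['finger_gap'])
g=optics.grab_frame('wrist')[:,:,::-1];cv2.imwrite('pics/w6.png',g)
hs=cv2.cvtColor(g,cv2.COLOR_BGR2HSV)
m=cv2.inRange(hs,(45,100,30),(85,255,255))
k,l,st,c=cv2.connectedComponentsWithStats(m)
for i in range(1,k):
    if st[i,4]>60:
        q=onz('wrist',c[i],98,s);print(c[i].round(),st[i],q.round(1),(s['eef_rot'].T@(q-s['tool_pos'])).round(1))
B=np.array([545.8,-181.3]);print((s['eef_rot'].T@(np.r_[B,s['tool_pos'][2]]-s['tool_pos'])).round(1))
```

```text
[ 547.10882659 -169.67921324  176.07616077] [ 0.27311484 -0.14038544 -0.81518767] -0.001265492430154415
[254. 175.] [ 236  157   36   36 1022] [ 545.7 -181.2   98. ] [ 9.6 -6.5 78.1]
[411. 305.] [401 298  20  16 228] [517.2  10.2  98. ] [-116.3  140.3   78.2]
[ 9.6 -6.6 -0. ]
```

View pics/w6.png

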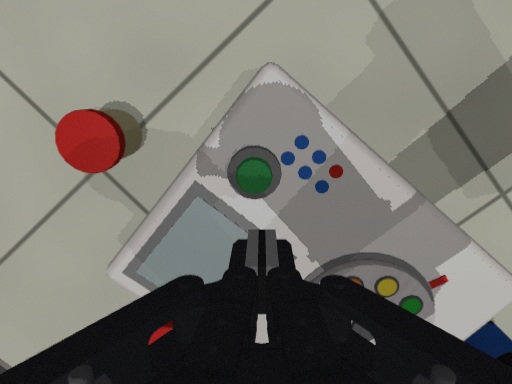

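The button is at (254,175), offset by +9.6 in x and -6.5 in y in the tool frame. I'll centre over it and descend.

play_rows(
  series=[
    [[0.096,-0.065,0.3,0,0,0],[0.096,-0.065,0.6,0,0,0],[0.096,-0.065,0.68,0,0,0],[0.096,-0.065,0.68,0,0,0],[0.096,-0.065,0.68,0,0,0]],
  ],
)

```text
clock: 25.17
tool_pos: [546.4, -181.6, 109.3]
eef_rot: [[-0.655, -0.756, 0.0], [-0.756, 0.655, -0.001], [0.001, -0.001, -1.0]]
wrist_force: [-0.1, -0.2, 0.7]
finger_gap: -0.003
gripper_force: 0.0
```

play_rows(
  series=[
    [[0,0,0.05,0,0,0],[0,0,0.1,0,0,0],[0,0,0.14,0,0,0],[0,0,0.14,0,0,0],[0,0,0.14,0,0,0]],
  ],
)

```text
clock: 25.58
tool_pos: [545.7, -182.0, 94.9]
eef_rot: [[-0.656, -0.755, 0.0], [-0.755, 0.656, -0.0], [0.0, -0.0, -1.0]]
wrist_force: [-0.4, 0.1, -0.2]
finger_gap: 0.002
gripper_force: 0.0
```

play_rows(
  series=[
    [[0,0,0.03,0,0,0],[0,0,0.07,0,0,0],[0,0,0.07,0,0,0],[0,0,0.07,0,0,0]],
  ],
)

```text
clock: 25.92
tool_pos: [545.4, -182.0, 87.5]
eef_rot: [[-0.656, -0.755, -0.001], [-0.755, 0.656, 0.0], [0.0, 0.001, -1.0]]
wrist_force: [0.5, 0.1, -0.6]
finger_gap: -0.001
gripper_force: 0.0
```

play_rows(
  series=[
    [[0,0,0.03,0,0,0],[0,0,0.06,0,0,0],[0,0,0.06,0,0,0],[0,0,0.06,0,0,0]],
  ],
)

```text
clock: 26.25
tool_pos: [545.5, -182.0, 81.5]
eef_rot: [[-0.656, -0.755, -0.001], [-0.755, 0.656, 0.0], [0.0, 0.001, -1.0]]
wrist_force: [-0.2, -0.3, 0.1]
finger_gap: 0.001
gripper_force: 0.0
```

play_rows(
  series=[
    [[0,0,0.03,0,0,0],[0,0,0.04,0,0,0],[0,0,0.04,0,0,0],[0,0,0.04,0,0,0]],
  ],
)

```text
clock: 26.58
tool_pos: [545.7, -182.0, 77.8]
eef_rot: [[-0.656, -0.755, -0.0], [-0.755, 0.656, -0.0], [0.0, 0.0, -1.0]]
wrist_force: [-0.1, 0.1, 0.0]
finger_gap: 0.005
gripper_force: 0.0
```

play_rows(
  series=[
    [[0,0,0.03,0,0,0],[0,0,0.04,0,0,0],[0,0,0.04,0,0,0],[0,0,0.04,0,0,0]],
  ],
)

```text
clock: 26.92
tool_pos: [546.0, -182.1, 74.2]
eef_rot: [[-0.656, -0.755, 0.001], [-0.755, 0.656, -0.0], [-0.0, -0.001, -1.0]]
wrist_force: [-0.0, -0.3, 3.0]
finger_gap: -0.005
gripper_force: 1.6
```

play_rows(
  series=[
    [[0,0,0.03,0,0,0],[0,0,0.03,0,0,0],[0,0,0.03,0,0,0],[0,0,0.03,0,0,0]],
  ],
)

```text
clock: 27.25
tool_pos: [546.0, -182.1, 71.6]
eef_rot: [[-0.656, -0.755, 0.001], [-0.755, 0.656, -0.0], [-0.0, -0.001, -1.0]]
wrist_force: [-1.3, 0.8, 7.1]
finger_gap: 0.002
gripper_force: 3.4
```

play_rows(
  series=[
    [[0,0,0.02,0,0,0],[0,0,0.03,0,0,0],[0,0,0.03,0,0,0],[0,0,0.03,0,0,0]],
  ],
)

```text
clock: 27.58
tool_pos: [546.1, -182.2, 71.3]
eef_rot: [[-0.655, -0.756, 0.002], [-0.756, 0.655, -0.001], [-0.0, -0.002, -1.0]]
wrist_force: [-6.2, 4.0, 19.5]
finger_gap: 0.001
gripper_force: 10.0
```

Bottomed out at 19.5 N with no further travel; release and back off.

play_rows(
  series=[
    [[0,0,-0.1,0,0,0],[0,0,-0.4,0,0,0],[0,0,-0.7,0,0,0],[0,0,-1.0,0,0,0],[0,0,-1.0,0,0,0],[0,0,-1.0,0,0,0],[0,0,-1.0,0,0,0],[0,0,-1.0,0,0,0]],
  ],
)

```text
clock: 28.25
tool_pos: [544.6, -181.8, 166.0]
eef_rot: [[-0.656, -0.755, -0.003], [-0.755, 0.656, 0.001], [0.002, 0.003, -1.0]]
wrist_force: [0.1, 0.3, -0.2]
finger_gap: -0.001
gripper_force: 0.0
```

Run:
```python
from h import *
s=sensors.state();print(s['tool_pos'],s['wrist_force'])
g=optics.grab_frame('top')[:,:,::-1];cv2.imwrite('pics/t7.png',g)
g=optics.grab_frame('wrist')[:,:,::-1]
hs=cv2.cvtColor(g,cv2.COLOR_BGR2HSV);m=cv2.inRange(hs,(45,100,30),(85,255,255))
k,l,st,c=cv2.connectedComponentsWithStats(m)
for i in range(1,k):
    if st[i,4]>60:
        q=onz('wrist',c[i],93,s);v=q[:2]-[565.9,4.5];print(st[i],np.hypot(*v).round(1),np.degrees(np.arctan2(v[1],v[0])).round(1))
a=cv2.imread('pics/top0.png');
def reds(im):
    h=cv2.cvtColor(im,cv2.COLOR_BGR2HSV);m=cv2.inRange(h,(0,150,60),(6,255,255))|cv2.inRange(h,(174,150,60),(180,255,255))
    k,l,st,c=cv2.connectedComponentsWithStats(m);return [(c[i].round(1),st[i,4]) for i in range(1,k) if st[i,4]>150]
print(reds(a),reds(g:=cv2.imread('pics/t7.png')))
```

```text
[ 544.57150648 -181.78165412  165.98600571] [ 0.1266652   0.30075653 -0.19872015]
[ 243  173   37   37 1071] 185.5 -96.0
[(array([297.3, 136.2]), np.int32(312)), (array([371.9, 173.7]), np.int32(314))] [(array([297.3, 136.2]), np.int32(313)), (array([371.5, 170.3]), np.int32(189))]
```

```bash
python3 -c "
from workcell import sign_off;print(sign_off())"
```

```text
the job is handed in; nothing more can be done
None
```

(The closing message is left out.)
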